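# Lock the idling lapping wheel

## Robot

A 6-joint arm with a two-finger parallel gripper is mounted at the origin on a cart in front of the work surface, level with it; the furniture and walls round the work are solid. World frame = base frame: x ahead of the robot, y to its left, z up, the work surface at z = 0. Lengths are in m, angles in rad, forces in N, time in s.
With the tool pointing down it reaches from about 0.35 to 0.975 m from the base axis. Payload 4.9 kg.
Tool frame: the origin (TCP) lies on the centre line of the jaws, within the pads' length; the fingertips stand 11 mm ahead of it and the grasp point (between the pads) lies 8 mm behind it; z points along the fingers, y is the direction in which the jaws open and shut (so a half turn about z gives the same grasp; the last joint's range is limited). The gripper opens to 85 mm and grips with 20 to 120 N. Pads are 22 mm wide; open, the fingers measure 114 mm over their backs; the gripper's body (76 mm by 85 mm) begins 54 mm behind the grasp point. The pads swing forward as they close: fully open they stand 13 mm farther back than shut.
Start: joints at [-1.336, 0.053, 1.613, -0, 1.476, -0.119], TCP at [0.217, -0.586, 0.242] pointing down, gripper open.
Joint ranges: [-3.01, 3.01], [-1.01, 2.22], [0.06, 2.58], [-1.02, 4.17], [0.09, 2.62], [-3.14, 3.14]. Speed limits (rad/s): [2.57, 2.57, 3.14, 3.14, 3.14, 3.14].

## Interface

Orientations are given as a rotation vector (axis times angle).
In Python, from station import ctrl gives the robot as it stands.
- The arm moves only by the shell command python3 -m crank 'ROWS' [OPENING] [FORCE]. ROWS is JSON, a list of rows, each an object of numbers: "x", "y", "z": the shift along the tool's x, y, z as a fraction of full scale; "roll": the turn about the tool's z as a fraction of full scale. In form: [{"x": .., "y": .., "z": .., "roll": ..}, ...]. A call has 1 to 10 rows; each row shifts and turns the commanded pose from where the row before left it, along the tool's axes as they then stand; what a row does not reach is not made up. Full scale, the value 1, is 0.06 m for a shift and 0.12 rad for a turn. A row lasts 1/8 s, in which the tool goes at most 62.5 mm and 10.7 degrees, less where a joint would pass 70% of its speed; a pose out of reach is approached as far as the arm can. A call with a number of a shift or a turn outside -1 to 1 is refused whole. A call with a gripper value outside its range is refused whole. OPENING is the closure, from 0 (fully open) to 1 (shut), set as the call begins (- or left out, the last holds). The fingers move at their own pace and stop on an object; FORCE is the grip in N (left out, the last holds). Time passes only in rows, so rows that do not move let the fingers close. It gives the time, the measured TCP pose, the force and the opening at its end, in the units of the state.
- ctrl.get_obs(): the state, without advancing time (a new reading comes with each control period).
- ctrl.get_image(name): name is "scene" or "side" or "wrist"; returns a dict with "img" (420x560x3 uint8, red, green, blue), "K" (3x3 intrinsics, pixels), "k1" (the pictures are not rectified: a ray, as slopes to the right and down, at radius r is drawn at 1 + k1 r^2 times it, then the intrinsics apply), "rvec" (rotation vector, rad) and "tvec" (3), from world to camera coordinates, as OpenCV has them. Camera axes: x right, y down, z forward; pixel columns grow to the right and rows downward; lengths in m; the calibration is good to about 2 mm. A picture is of the moment at which its call begins. There is no depth.
- ctrl.finish_job(): hands the job in, once; it reports no verdict.
The state is a dict: "t": time; "q": joint angles; "dq": joint speeds; "effort": joint torques, N m; "tool_pos": TCP position; "tool_rot": TCP orientation; "contact_force": force on the tool from outside, world axes, zero at the start; "wrist_torque": the same for the moment, N m; "opening": finger opening in m.
Only numpy, scipy, OpenCV 4.12 (cv2) and the standard library are available. Lean on these libraries where they do the work, as an engineer would, in place of code of your own. Each camera call takes 0.05 s, during which the arm holds its last target.

## Task

The lapping wheel is idling round under its weak drive. Take the lock pin from its wooden holder, drop it tip down into the guide over the wheel so that it rides loose on the turning face, and let go of it; then slow the wheel gently with the fingertips on the dark abrasive ring until it creeps and its hole comes to the guide, so that the pin falls through the wheel into the slot below and holds it. Leave the wheel standing, locked, with the pin fully down, and leave the other tools and the tin where they lie.

Things in the scene. Friction and masses are not known exactly. Their poses are not given: they have to be found in the camera images.
- lap_base: The fixed lapping head: grey round cast base, 230 mm across, its top deck at 45 mm. Origin: on the wheel's axis, on the bench. Its +x axis points from the wheel's axis to the guide and the grey column behind it; the head stands at any yaw. Column and arm reach 152 mm from the axis and 115 mm high.
- guide_mouth (a point): Centre of the mouth of the steel guide, at the funnel's upper rim, 125 mm above the bench, 78 mm from the wheel's axis. The funnel narrows in 13 mm from about 30 mm across to an upright bore 13.5 mm across and 26 mm long, whose lower end is 4 mm above the wheel's face. z up.
- slot_floor (a point): Floor of the fixed slot, plumb under the guide: a hole 20 mm across and 15 mm deep in a steel block on the base's deck, under the wheel; its floor is 45 mm above the bench. z up.
- wheel_centre (a point): Centre of the aluminium wheel's upper face, 82 mm above the bench when nobody presses it. The wheel is a disc 200 mm across and 10 mm thick, lying flat, with a nut 20 mm high on a washer 44 mm across in the middle. Round the nut lies a dark grey abrasive ring, 26 to 64 mm from the axis, flush, which grips fingertips; the bare metal outside it is slippery.
- wheel_hole (a point): Centre of the upper mouth of the wheel's only hole, 14 mm across, straight through, 78 mm from the wheel's axis, in the bare metal. It turns with the wheel; its edge knocks fingertips that press in its path.
- lap_wheel (a joint): Wheel angle, rad, growing counterclockwise from above over many turns; a whole multiple of 2 pi puts the hole under the guide. A weak drive (0.28 N m at standstill, less the faster it turns) idles it counterclockwise at about 10 rad/s; it runs on when let go. Some newtons of fingertips slow or stop it. Idling, the pin only hops as the hole passes; below about 2.5 rad/s it falls in by itself.
- lap_float (a joint): How far the wheel is pressed down on its stiff sprung spindle, m: 0 when nobody presses; it begins to sink at 0.5 to 2.5 N and sinks 1 mm for every further 6 N, to a hard stop at 4 mm. Over 20 N of the fingertips on the wheel harms it. Depending on the grip of the day 3 to 15 N on the abrasive ring make the wheel creep.
- lock_pin: Plain steel lock pin, 112 mm long, about 0.2 kg, standing tip down in a holder. Oiled shank 12 mm across with a tip bevelled over 3.5 mm to 5 mm; on top a round grooved grip 20 mm across, from 84 to 112 mm above the tip. Origin: the tip. z from tip to grip. When locked the tip rests on the slot's floor.
- pin_grip (a point): Middle of the pin's round grip, 98 mm above its tip, on its axis.
- pin_holder: Fixed wooden block 50 x 50 x 40 mm with a hole 14.5 mm across and 30 mm deep, in which the pin stands with its tip 10 mm above the bench. Origin: centre of its underside. It stands to the left or to the right of the lapping head.
- paste_tin: Round tin 66 mm across, 39 mm high, a bystander: leave it. Origin: centre of its underside.
- oilstone: Flat two-layer sharpening stone 45 x 125 x 24 mm, a bystander: leave it.
- tool_bit_0: Square steel lathe tool bit 12 x 110 x 12 mm, a bystander: leave it.

How it is judged:
On the way, in this order (a step that is already met when the one before it is completed fails the run):
1. the pin stands loose in the guide, riding on the turning wheel, let go (horizontal distance between lock_pin and slot_floor below 0.006 m and z of lock_pin in the frame of slot_floor between 0.031 and 0.062 m and contact force between the fingers and lock_pin below 0.1 N), for 0.2 s.
2. the fingertips on the wheel slow it to a creep (under 1.5 rad/s) (contact force between the fingers and lap_wheel above 0.5 N and velocity of joint lap_wheel below 1.5 rad/s), for 0.1 s.
At the end, for the whole second after the job is handed in: The pin stands upright in the guide (within 0.15 rad and 6 mm), its tip within 4 mm of the slot's floor, through the wheel's hole, which is within 7 mm of plumb over the slot; the wheel stands still (under 0.1 rad/s), held by the pin (horizontal distance between lock_pin and slot_floor below 0.006 m and z of lock_pin in the frame of slot_floor below 0.004 m and angle between lock_pin's own z axis and vertical below 0.15 rad and horizontal distance between wheel_hole and slot_floor below 0.007 m and velocity of joint lap_wheel between -0.1 and 0.1 rad/s); the robot touches nothing.
It fails at once if the fingers press the wheel with more than 20 N (contact force between the fingers and lap_wheel above 20 N).
It fails at once if the paste tin is shifted by more than 20 mm (distance of paste_tin from where it was at the start of the episode above 0.02 m).
It fails at once if the sharpening stone is shifted by more than 20 mm (distance of oilstone from where it was at the start of the episode above 0.02 m).
It fails at once if the tool bit is shifted by more than 20 mm (distance of tool_bit_0 from where it was at the start of the episode above 0.02 m).
It also fails if it takes over 64 s, if anything falls off the work surface, if the arm or the gripper's body presses on something with over 40 N, if the wrist force passes 120 N, or if a joint passes its speed limit or range.

## Working session

There is one attempt and no reset: what is moved stays moved. The work goes in short steps, Python scripts to look and compute and a shell command to move; the robot and the scene stay as the last step left them, time stands still between calls to the robot, and variables do not carry over. Pictures are saved under pics/ and viewed, and the job is handed in when it is done.

```bash
ls; mkdir -p pics; python3 - <<'E'
from station import ctrl
import cv2
print(ctrl.get_obs())
for n in ("scene","side","wrist"):
    d=ctrl.get_image(n); cv2.imwrite(f"pics/{n}0.png",d["img"][:,:,::-1]); print(n,d["K"],d["k1"],d["rvec"],d["tvec"])
E
```

```text
pics
{'t': 0.0, 'q': array([-1.33601379e+00,  5.33413712e-02,  1.61425543e+00,  6.09749661e-06,
        1.47602907e+00, -1.19029024e-01]), 'dq': array([-0.00018494,  0.00067857,  0.00062166, -0.00018343, -0.00095587,
        0.00015308]), 'effort': array([ 7.53320983e-04, -3.93677437e+01, -3.70177245e+01, -2.70373914e-05,
        6.78113473e-03,  1.37729538e-05]), 'tool_pos': array([ 0.21639358, -0.58571255,  0.24109565]), 'tool_rot': array([-3.09056331e+00, -5.52513409e-01,  1.75110346e-04]), 'contact_force': array([ 0.00297137, -0.19729216, -1.20728537]), 'wrist_torque': array([ 0.04917939, -0.01512412, -0.0484487 ]), 'opening': 0.08517960666640252}
scene [[428.65581381   0.         278.28593336]
 [  0.         428.65581381 209.93743139]
 [  0.           0.           1.        ]] -0.005088048648202207 [ 0.89527394 -2.37689931  1.20577829] [0.38672779 0.27393461 0.79780539]
side [[428.23190392   0.         276.03786755]
 [  0.         428.23190392 212.8456007 ]
 [  0.           0.           1.        ]] -0.04689374754077435 [ 2.30489738  0.42162815 -0.16226529] [-0.49888298 -0.03841565  1.22981336]
wrist [[366.57865891   0.         271.85783553]
 [  0.         366.57865891 206.47442558]
 [  0.           0.           1.        ]] -0.09949841769083356 [-2.3887837   1.66311723  0.22902558] [-0.62381183 -0.03498533  0.37950192]
```

View pics/scene0.png

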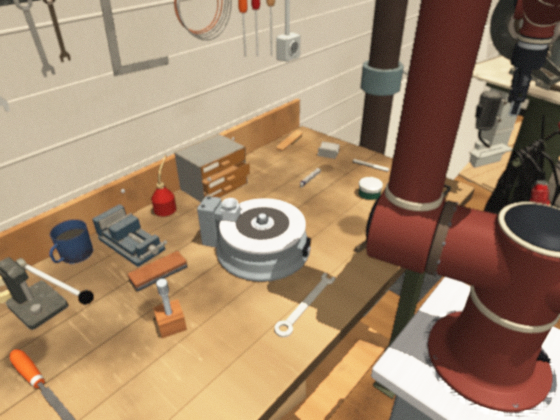

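View pics/side0.png

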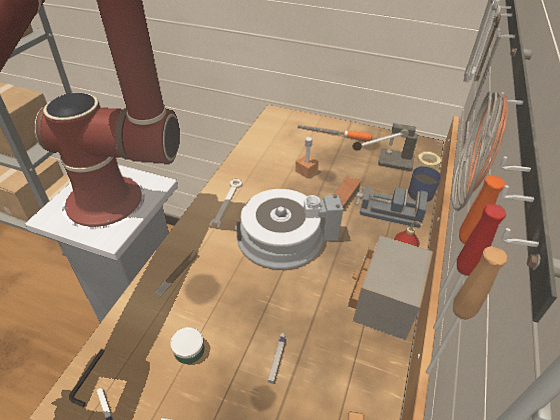

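View pics/wrist0.png

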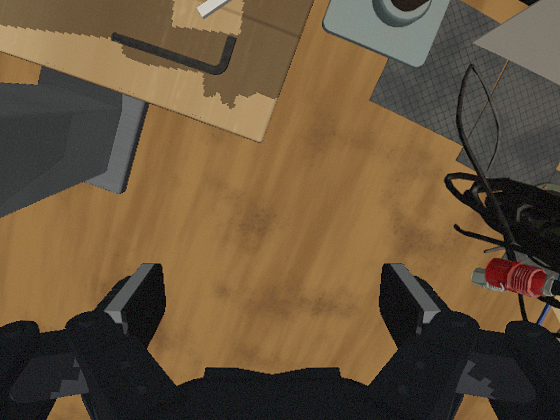

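The scene view shows the lap head at (262,235) with its guide at (230,208), and the pin in its holder at (165,300). The side view shows the lap at (281,220), the guide at (314,203) and the pin at (308,155). I'll enlarge these.

```bash
cat > h.py <<'E'
import numpy as np, cv2, json
from station import ctrl
from scipy.optimize import least_squares
from scipy.spatial.transform import Rotation as R
def cam(d): return {k:np.array(d[k],float) for k in("K","k1","rvec","tvec")}
def proj(c,P):
    P=np.atleast_2d(np.array(P,float))
    k1=float(c["k1"]); return cv2.projectPoints(P,c["rvec"],c["tvec"],c["K"],np.array([k1,0,0,0]))[0][:,0]
def ray(c,uv):
    n=cv2.undistortPoints(np.array([[uv]],float),c["K"],np.array([float(c["k1"]),0,0,0]))[0,0]
    Rm=cv2.Rodrigues(c["rvec"])[0]; o=-Rm.T@c["tvec"]; d=Rm.T@np.array([n[0],n[1],1]); return o,d/np.linalg.norm(d)
def atz(c,uv,z):
    o,d=ray(c,uv); return o+d*(z-o[2])/d[2]
def tri(obs):
    A=np.zeros((3,3));b=np.zeros(3)
    for c,uv in obs:
        o,d=ray(c,uv);M=np.eye(3)-np.outer(d,d);A+=M;b+=M@o
    p=np.linalg.solve(A,b); return p,[np.linalg.norm(proj(c,p)[0]-uv) for c,uv in obs]
def shot(n,name,box=None,s=1):
    d=ctrl.get_image(n);im=d["img"][:,:,::-1].copy()
    np.savez("pics/"+name+".npz",**cam(d)); cv2.imwrite("pics/"+name+"_full.png",im)
    crop("pics/"+name+"_full.png","pics/"+name+".png",box,s); return cam(d)
def crop(src,dst,box,s):
    im=cv2.imread(src)
    if box: im=im[box[1]:box[3],box[0]:box[2]]
    im=cv2.resize(im,None,fx=s,fy=s,interpolation=cv2.INTER_CUBIC)
    if box:
        for x in range((box[0]+9)//10*10,box[2],10):
            cv2.line(im,((x-box[0])*s,0),((x-box[0])*s,6),(0,0,255),1)
            if x%20==0: cv2.putText(im,str(x),((x-box[0])*s,16),0,.35,(0,0,255),1)
        for y in range((box[1]+9)//10*10,box[3],10):
            cv2.line(im,(0,(y-box[1])*s),(6,(y-box[1])*s),(0,0,255),1)
            if y%20==0: cv2.putText(im,str(y),(8,(y-box[1])*s+4),0,.35,(0,0,255),1)
    cv2.imwrite(dst,im)
def load(name):
    return dict(np.load("pics/"+name+".npz"))
E
python3 - <<'E'
from h import *
shot("scene","s1",(140,180,320,340),4); shot("side","d1",(220,120,360,270),4)
E
```

```text
(no output)
```

View pics/s1.png

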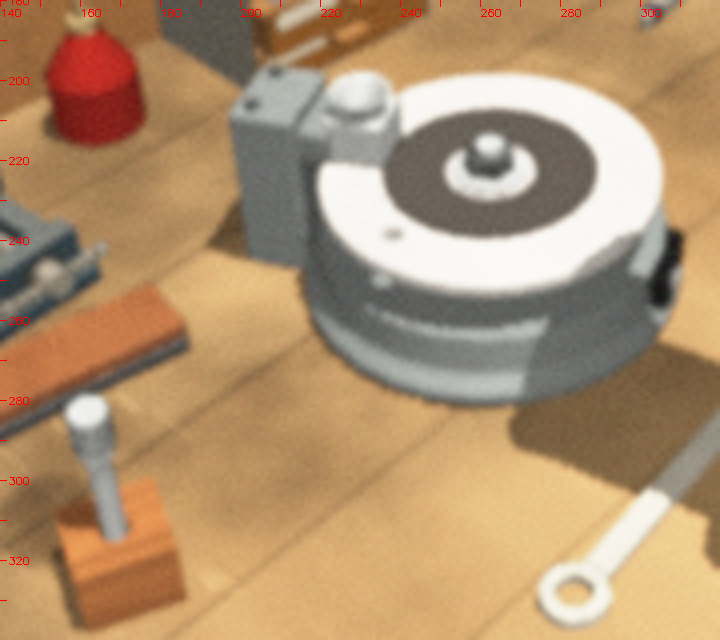

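View pics/d1.png

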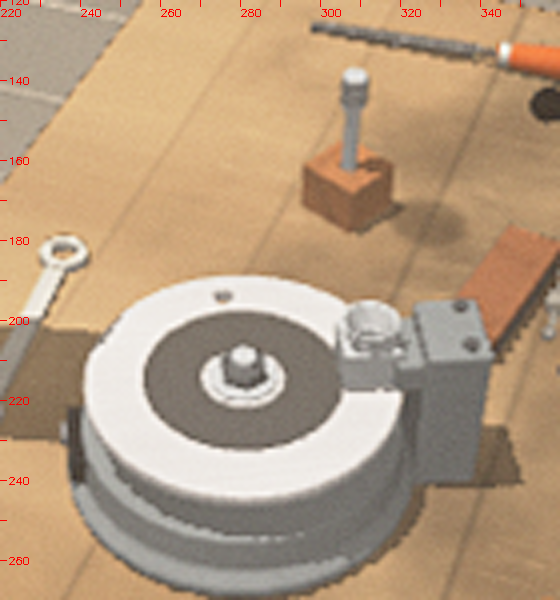

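```bash
python3 - <<'E'
from h import *
S,D=load("s1"),load("d1")
s=lambda x,y:(140+x/4,180+y/4); d=lambda x,y:(220+x/4,120+y/4)
for nm,a,b in [("pintop .122",s(88,411),d(355,76)),("pin at .04",s(115,537),d(349,168)),("mouth .125",s(360,95),d(373,321)),("nut top .102",s(491,144),d(243,352))]:
    p,e=tri([(S,a),(D,b)]); z=float(nm.split()[1]); print(nm,p.round(4),np.round(e,2),atz(S,a,z)[:2].round(4),atz(D,b,z)[:2].round(4))
def ext(c,x,y,r,z):
    t=np.linspace(0,2*np.pi,360);P=proj(c,np.c_[x+r*np.cos(t),y+r*np.sin(t),0*t+z]);return np.r_[P.min(0),P.max(0)]
obs=[(S,.1,.082,[*s(318,72),*s(663,294)]),(S,.064,.082,[*s(384,107),*s(597,239)]),(D,.1,.082,[*d(83,276),*d(404,502)]),(D,.064,.082,[*d(143,309),*d(344,451)])]
for cs in (obs[:2],obs[2:],obs):
    f=lambda p:np.concatenate([ext(c,p[0],p[1],r,z+p[2])-np.array(o) for c,r,z,o in cs])
    r=least_squares(f,[.5,0,0]); print(r.x.round(4),f(r.x).round(1))
E
```

```text
pintop .122 [0.5056 0.3392 0.1179] [0.78 0.49] [0.5001 0.3408] [0.508  0.3349]Traceback (most recent call last):
  File "<stdin>", line 5, in <module>
ValueError: could not convert string to float: 'at'
```

```bash
python3 - <<'E'
from h import *
S,D=load("s1"),load("d1")
s=lambda x,y:(140+x/4,180+y/4); d=lambda x,y:(220+x/4,120+y/4)
for nm,z,a,b in [("pintop",.122,s(88,411),d(355,76)),("pin at",.04,s(115,537),d(349,168)),("mouth",.125,s(360,95),d(373,321)),("nut top",.102,s(491,144),d(243,352))]:
    p,e=tri([(S,a),(D,b)]);print(nm,z,p.round(4),np.round(e,2),atz(S,a,z)[:2].round(4),atz(D,b,z)[:2].round(4))
def ext(c,x,y,r,z):
    t=np.linspace(0,2*np.pi,360);P=proj(c,np.c_[x+r*np.cos(t),y+r*np.sin(t),0*t+z]);return np.r_[P.min(0),P.max(0)]
obs=[(S,.1,.082,[*s(318,72),*s(663,294)]),(S,.064,.082,[*s(384,107),*s(597,239)]),(D,.1,.082,[*d(83,276),*d(404,502)]),(D,.064,.082,[*d(143,309),*d(344,451)])]
for cs in (obs[:2],obs[2:],obs):
    f=lambda p:np.concatenate([ext(c,p[0],p[1],r,z+p[2])-np.array(o) for c,r,z,o in cs])
    r=least_squares(f,[.5,0,0]); print(r.x.round(4),f(r.x).round(1))
E
```

```text
pintop 0.122 [0.5056 0.3392 0.1179] [0.78 0.49] [0.5001 0.3408] [0.508  0.3349]
pin at 0.04 [0.5055 0.3413 0.0319] [0.99 0.63] [0.4968 0.344 ] [0.5094 0.3329]
mouth 0.125 [0.5951 0.0834 0.1204] [1.23 1.16] [0.5868 0.0871] [0.5982 0.081 ]
nut top 0.102 [0.523  0.0491 0.1003] [1.01 0.93] [0.5189 0.05  ] [0.5252 0.0491]
[0.5178 0.0522 0.0014] [-0.   0.6  0.  -1.8 -0.9  0.2  1.   1.1]
[0.5281 0.0433 0.0027] [ 0.1 -0.3 -0.1 -0.8 -0.5  0.5  0.5  0.7]
[ 0.5244  0.048  -0.0038] [-0.4  0.7 -1.1 -2.3 -1.4  0.2 -0.   0.7 -0.4  0.2 -1.2 -0.8 -1.1  0.9
 -0.5  0.8]
```

```bash
python3 - <<'E'
from h import *
W=cam(ctrl.get_image("wrist")); o=ctrl.get_obs()
Rt=R.from_rotvec(o["tool_rot"]).as_matrix(); Rm=cv2.Rodrigues(W["rvec"])[0]; c=-Rm.T@W["tvec"]
print("cam in tool",Rt.T@(c-o["tool_pos"])); print("cam axes in tool\n",Rt.T@Rm.T); print("Rt\n",Rt.round(3))
print("t",o["t"])
for tgt in ([.505,.339],[.523,.049]): print(Rt.T@(np.array([*tgt,.241])-o["tool_pos"]))
E
```

```text
cam in tool [ 0.06836086 -0.00042048 -0.13275361]
cam axes in tool
 [[ 4.37046943e-04 -9.63274726e-01 -2.68517431e-01]
 [ 9.99999884e-01  3.67189141e-04  3.10381612e-04]
 [-2.00386077e-04 -2.68517536e-01  9.63274775e-01]]
Rt
 [[ 0.938  0.346 -0.   ]
 [ 0.346 -0.938  0.001]
 [ 0.    -0.001 -1.   ]]
t 0.3
[ 0.59113803 -0.76781626  0.00148152]
[ 0.50754979 -0.48954129  0.00126303]
```

```bash
python3 -m crank '[{"x":0.58,"y":-0.74},{"x":0.58,"y":-0.74},{"x":0.58,"y":-0.74},{"x":0.58,"y":-0.74},{"x":0.58,"y":-0.74},{"x":0.58,"y":-0.74},{"x":0.58,"y":-0.74},{"x":0.58,"y":-0.74},{"x":0.58,"y":-0.74},{"x":0.58,"y":-0.74}]'; python3 -m crank '[{"x":0.58,"y":-0.74},{"x":0.58,"y":-0.74},{"x":0.58,"y":-0.74},{"x":0.58,"y":-0.74},{},{}]'; python3 - <<'E'
from h import *
shot("wrist","w2")
o=ctrl.get_obs();print(o)
E
```

```text
{'t': 0.35, 'q': array([-1.33599200e+00,  5.28724226e-02,  1.61321921e+00, -1.89312037e-05,
        1.47602445e+00, -1.18993726e-01]), 'dq': array([ 0.00073555, -0.00234418, -0.00254447,  0.00070358, -0.00082688,
       -0.00024241]), 'effort': array([-2.02727733e-04, -3.93030202e+01, -3.69746840e+01, -7.04895274e-05,
        3.21057494e-03, -2.38083771e-06]), 'tool_pos': array([ 0.21650154, -0.58613451,  0.2420057 ]), 'tool_rot': array([-3.09205154e+00, -5.52761712e-01,  7.71239811e-05]), 'contact_force': array([ 0.57607726,  0.61259116, -0.32605768]), 'wrist_torque': array([-0.00869941, -0.02942947, -0.03706255]), 'opening': 0.08503977523444417}validation failed for argument at $[0]...
validation failed for argument at $[0]...
```

View pics/w2.png

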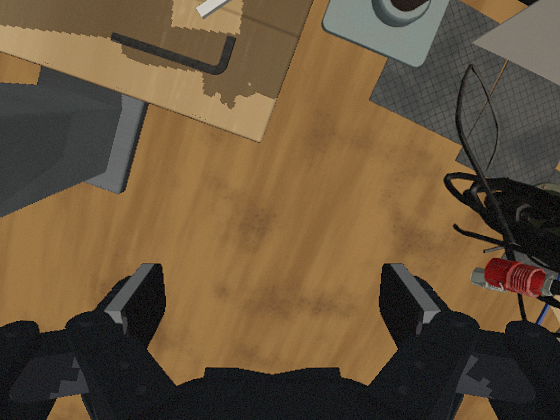

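```bash
python3 -m crank '[{"x":0.58,"y":-0.74,"z":0,"roll":0},{"x":0.58,"y":-0.74,"z":0,"roll":0},{"x":0.58,"y":-0.74,"z":0,"roll":0},{"x":0.58,"y":-0.74,"z":0,"roll":0},{"x":0.58,"y":-0.74,"z":0,"roll":0},{"x":0.58,"y":-0.74,"z":0,"roll":0},{"x":0.58,"y":-0.74,"z":0,"roll":0},{"x":0.58,"y":-0.74,"z":0,"roll":0},{"x":0.58,"y":-0.74,"z":0,"roll":0},{"x":0.58,"y":-0.74,"z":0,"roll":0}]'&& python3 -m crank '[{"x":0.58,"y":-0.74,"z":0,"roll":0},{"x":0.58,"y":-0.74,"z":0,"roll":0},{"x":0.58,"y":-0.74,"z":0,"roll":0},{"x":0.58,"y":-0.74,"z":0,"roll":0},{"x":0,"y":0,"z":0,"roll":0},{"x":0,"y":0,"z":0,"roll":0}]'; python3 - <<'E'
from h import *
shot("wrist","w3")
o=ctrl.get_obs();print(o)
E
```

```text
t: 1.6
tool_pos: [0.3894, -0.0474, 0.2427]
tool_rot: [3.092, 0.552, 0.002]
contact_force: [1.4, 0.1, -0.4]
opening: 0.0855
t: 2.35
tool_pos: [0.458, 0.1655, 0.2421]
tool_rot: [3.092, 0.553, -0.001]
contact_force: [0.2, 0.1, -0.4]
opening: 0.0855
{'t': 2.4, 'q': array([ 1.92808582e-01, -2.87684848e-01,  1.92518644e+00, -4.05099626e-04,
        1.50430700e+00,  1.41060407e+00]), 'dq': array([-0.01671939, -0.01109615,  0.00337003,  0.00271013, -0.00174209,
        0.00150039]), 'effort': array([ 6.70772586e-01, -2.44392478e+01, -3.74203026e+01,  2.73816625e-02,
       -7.49986939e-03, -1.70853898e-03]), 'tool_pos': array([0.45801056, 0.16490949, 0.24223587]), 'tool_rot': array([ 3.09237670e+00,  5.51588038e-01, -3.28748576e-04]), 'contact_force': array([-0.24355686,  0.54375054,  0.54660551]), 'wrist_torque': array([0.04563618, 0.00435494, 0.03255367]), 'opening': 0.0854807787663258}
```

View pics/w3.png

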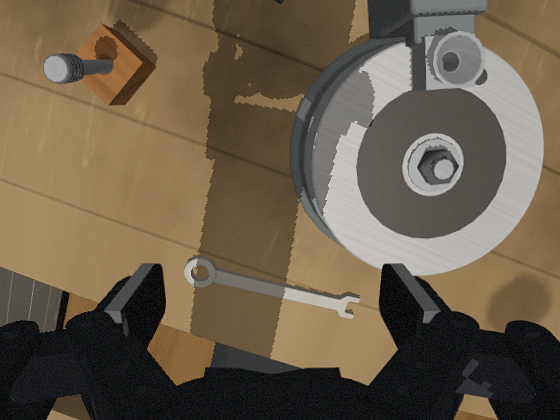

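```bash
python3 - <<'E'
from h import *
crop("pics/w3_full.png","pics/w3a.png",(30,10,170,110),5)
crop("pics/w3_full.png","pics/w3b.png",(340,0,550,250),3)
E
```

```text
(no output)
```

View pics/w3a.png

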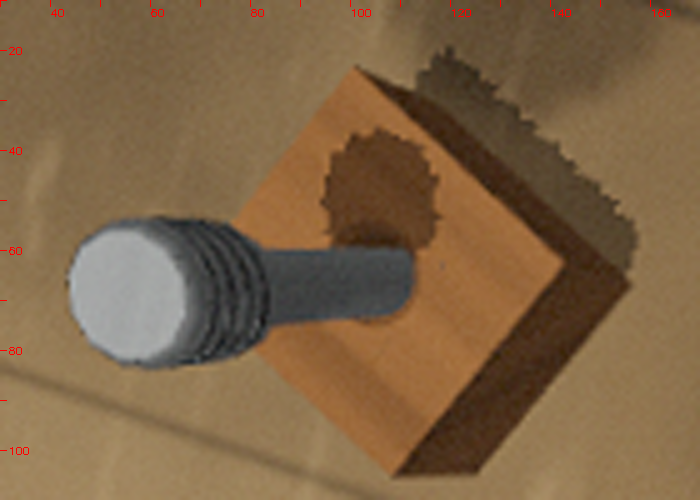

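View pics/w3b.png

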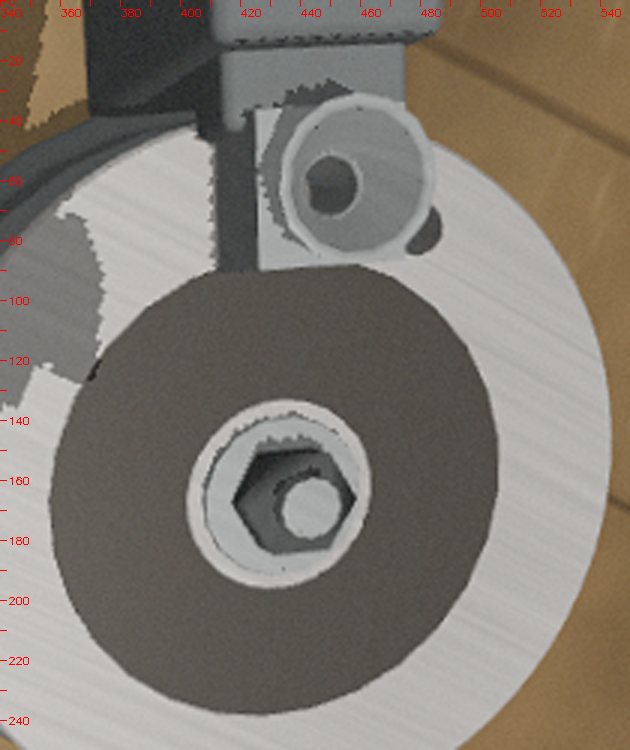

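```bash
python3 - <<'E'
from h import *
W=load("w3"); k=.5
a=lambda x,y:(30+(x+.5)/5-.5,10+(y+.5)/5-.5); b=lambda x,y:(340+(x+.5)/3-.5,(y+.5)/3-.5)
print("pin top",atz(W,a(129,293),.122)); print("pin@.04",atz(W,a(393,285),.04))
# holder corners at z .04
C=np.array([atz(W,a(*p),.04) for p in[(357,67),(563,262),(393,474)]]);print(C.round(4),np.linalg.norm(np.diff(C,axis=0),axis=1),"ctr",(C[0]+C[2])/2)
m=atz(W,b(358.5,175),.125);print("mouth",m)
for nm,q in(("l",(281,175)),("r",(436,175)),("t",(358,92)),("b",(358,258))): print(nm,atz(W,b(*q),.125)[:2].round(4))
def ext(c,x,y,r,z):
    t=np.linspace(0,2*np.pi,360);P=proj(c,np.c_[x+r*np.cos(t),y+r*np.sin(t),0*t+z]);return np.r_[P.min(0),P.max(0)]
f=lambda p:(ext(W,p[0],p[1],.064,.082)-np.array([*b(49,265),*b(498,715)]))[[0,2,3]]
r=least_squares(f,[.52,.05]);print("axis",r.x,r.fun)
d=m[:2]-r.x;print("dist",np.linalg.norm(d),"yaw",np.arctan2(d[1],d[0]))
E
```

```text
pin top [0.49636116 0.33720351 0.122     ]
pin@.04 [0.50473103 0.33765088 0.04      ]
[[0.5384 0.3542 0.04  ]
 [0.5183 0.3093 0.04  ]
 [0.4729 0.3289 0.04  ]] [0.04913353 0.04952908] ctr [0.50560603 0.34155811 0.04      ]
mouth [0.59577102 0.08403913 0.125     ]
l [0.5888 0.1006]
r [0.603  0.0671]
t [0.6117 0.0917]
b [0.5795 0.0763]
axis [0.52462512 0.0493051 ] [ 0.0215534  -0.02426608 -0.00242552]
dist 0.07917192013385749 yaw 0.45416990028768656
```

```bash
python3 -m crank '[{"x":0.58,"y":-0.81,"z":0,"roll":0},{"x":0.58,"y":-0.81,"z":0,"roll":0},{"x":0.58,"y":-0.82,"z":0,"roll":0},{"x":0,"y":0,"z":0,"roll":0},{"x":0,"y":0,"z":0,"roll":0}]'; python3 - <<'E'
from h import *
shot("wrist","w4",(180,200,380,350),4)
o=ctrl.get_obs();print(o["tool_pos"],o["tool_rot"])
E
```

```text
t: 3.02
tool_pos: [0.5056, 0.3377, 0.2423]
tool_rot: [3.092, 0.55, -0.0]
contact_force: [-0.6, -0.8, 0.7]
opening: 0.0857
[0.50561579 0.33743684 0.2425359 ] [3.09277439e+00 5.49594663e-01 2.25316438e-04]
```

View pics/w4.png

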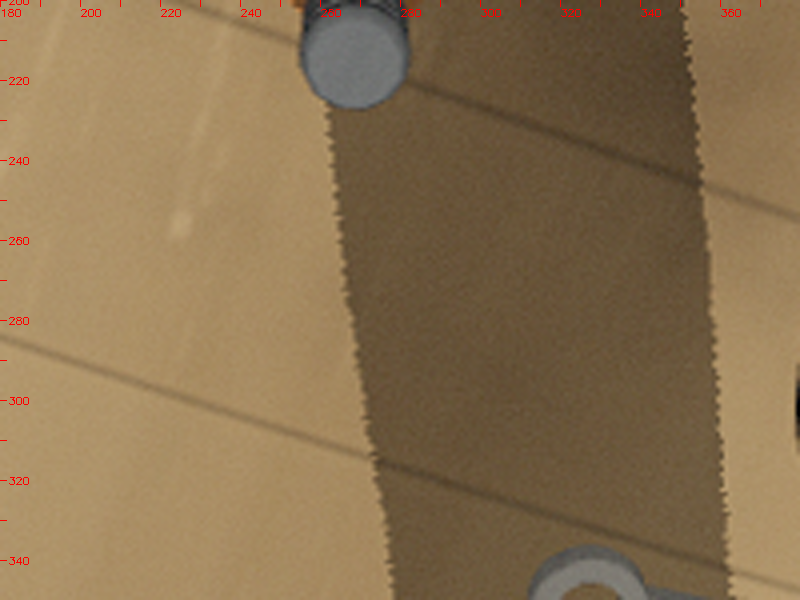

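```bash
python3 - <<'E'
from h import *
W=load("w4")
uv=(180+(355+.5)/4-.5,200+(56+.5)/4-.5); print(uv)
print("pin top",atz(W,uv,.122), "edges",atz(W,(180+302/4,uv[1]),.122),atz(W,(180+409/4,uv[1]),.122))
print(proj(W,[[.5056,.3416,.04],[.505,.339,.122]]))
crop("pics/w4_full.png","pics/w4a.png",(180,90,380,240),4)
Rt=R.from_rotvec(ctrl.get_obs()["tool_rot"]).as_matrix();print(Rt.T@(atz(W,uv,.1)-ctrl.get_obs()["tool_pos"]))
E
```

```text
(268.375, 213.625)
pin top [0.4975601  0.33758819 0.122     ] edges [0.49435509 0.34630124 0.122     ] [0.50101226 0.32819895 0.122     ]
[[268.01039685 179.06605424]
 [270.0881627  203.62336443]]
[-0.01412938 -0.00316281  0.1425336 ]
```

View pics/w4a.png

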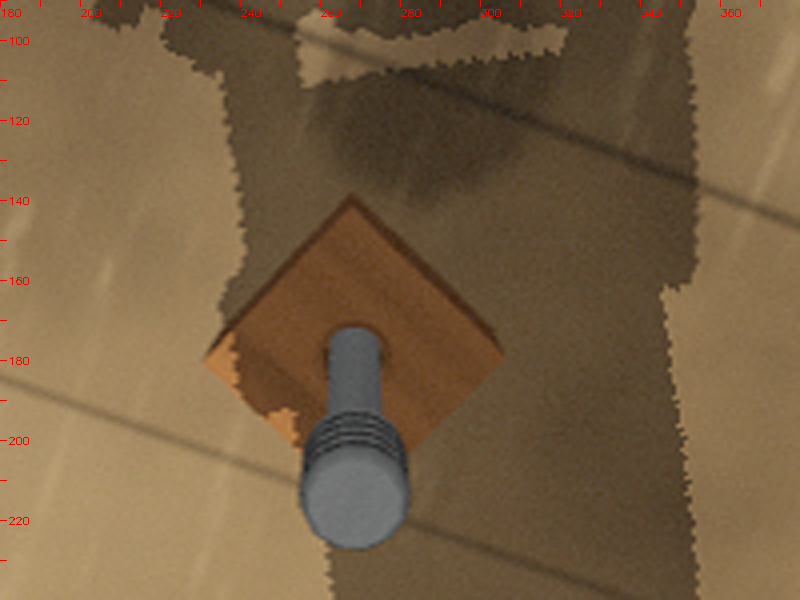

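The holder is centred at about (268,179), which matches, but the pin top reads (268,214). That suggests either a lean of about 8 mm or a tilt error. I'll put the camera plumb over the pin to check.

```bash
python3 -m crank '[{"x":-0.65,"y":0,"z":0,"roll":0},{"x":-0.65,"y":0,"z":0,"roll":0},{"x":0,"y":0,"z":0,"roll":0},{"x":0,"y":0,"z":0,"roll":0}]'; python3 - <<'E'
from h import *
shot("wrist","w5",(200,40,340,145),5)
W=load("w5"); print(proj(W,[[.5056,.3416,.04],[.5056,.3416,.122],[.497,.3375,.122]]))
o=ctrl.get_obs();print(o["tool_pos"],o["tool_rot"])
E
```

```text
t: 3.58
tool_pos: [0.4328, 0.3112, 0.2431]
tool_rot: [-3.093, -0.55, -0.003]
contact_force: [0.9, -0.2, 0.6]
opening: 0.0855
[[268.30930142  93.52362173]
 [267.19683211  89.51653841]
 [268.53914312 104.03265559]]
[0.43307431 0.31151184 0.24302835] [-3.09261324e+00 -5.50513150e-01 -2.52289516e-03]
```

View pics/w5.png

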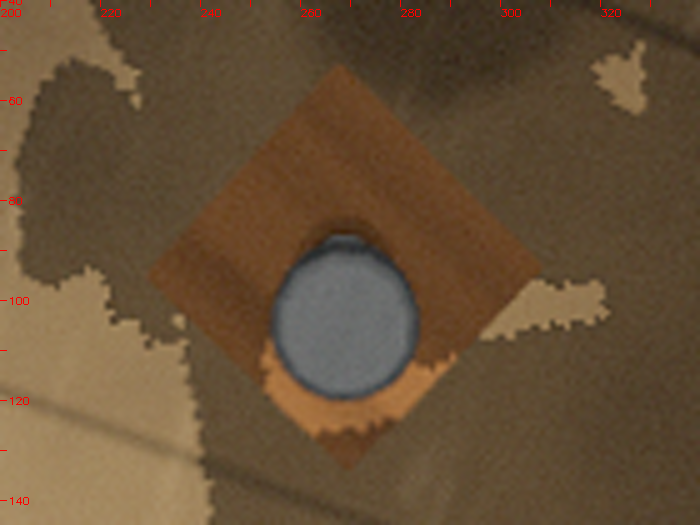

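The three wrist views agree: the top disc is at (269,105) with the holder at about (268,94), so the pin really leans about 8 mm along −tool x. Rolling the jaws 90° will let them straighten it as they close.

```bash
python3 -m crank '[{"x":0.64,"y":-0.02,"z":0,"roll":0},{"x":0.64,"y":-0.02,"z":0,"roll":0},{"x":0,"y":0,"z":0,"roll":-1},{"x":0,"y":0,"z":0,"roll":-1},{"x":0,"y":0,"z":0,"roll":-1},{"x":0,"y":0,"z":0,"roll":-1},{"x":0,"y":0,"z":0,"roll":-1},{"x":0,"y":0,"z":0,"roll":-1},{"x":0,"y":0,"z":0,"roll":-1},{"x":0,"y":0,"z":0,"roll":-1}]' && python3 -m crank '[{"x":0,"y":0,"z":0,"roll":-1},{"x":0,"y":0,"z":0,"roll":-1},{"x":0,"y":0,"z":0,"roll":-1},{"x":0,"y":0,"z":0.4,"roll":-1},{"x":0,"y":0,"z":0.4,"roll":-1},{"x":0,"y":0,"z":0,"roll":-0.1},{"x":0,"y":0,"z":0,"roll":0}]'; python3 - <<'E'
from h import *
shot("wrist","w6")
o=ctrl.get_obs();print(o["tool_pos"],o["tool_rot"],o["q"])
Rt=R.from_rotvec(o["tool_rot"]).as_matrix();print(Rt.round(3),Rt.T@(np.array([.504,.3408,.1])-o["tool_pos"]))
E
```

```text
t: 4.88
tool_pos: [0.5045, 0.3408, 0.2423]
tool_rot: [2.485, 1.922, 0.0]
contact_force: [-0.1, 0.9, -0.1]
opening: 0.0853
t: 5.75
tool_pos: [0.5044, 0.3411, 0.1952]
tool_rot: [1.796, 2.577, 0.002]
contact_force: [0.1, -0.3, 1.4]
opening: 0.0854
[0.50449551 0.3412533  0.19578957] [1.79579786 2.57647518 0.00304615] [4.72599250e-01 4.63545694e-02 1.69811682e+00 1.62248680e-06
 1.39492414e+00 1.19219255e-01]
[[-0.346  0.938  0.002]
 [ 0.938  0.346  0.001]
 [ 0.     0.002 -1.   ]] [-0.00027899 -0.00083072  0.09578792]
```

View pics/w6.png

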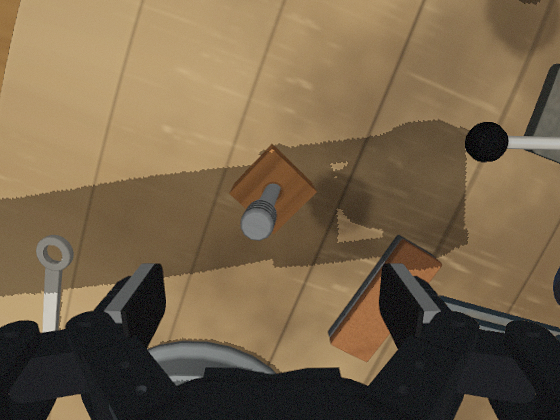

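```bash
python3 -m crank '[{"x":0,"y":0,"z":0.8,"roll":0},{"x":0,"y":0,"z":0.79,"roll":0},{"x":0,"y":0,"z":0,"roll":0},{"x":0,"y":0,"z":0,"roll":0}]' && python3 -m crank '[{"x":0,"y":0,"z":0,"roll":0},{"x":0,"y":0,"z":0,"roll":0},{"x":0,"y":0,"z":0,"roll":0},{"x":0,"y":0,"z":0,"roll":0},{"x":0,"y":0,"z":0,"roll":0}]' 1 40; python3 - <<'E'
from h import *
shot("wrist","w7")
E
```

```text
t: 6.3
tool_pos: [0.505, 0.3417, 0.1016]
tool_rot: [1.794, 2.577, 0.005]
contact_force: [-1.2, 0.8, -0.7]
opening: 0.0851
t: 6.92
tool_pos: [0.5038, 0.3412, 0.0995]
tool_rot: [1.794, 2.578, 0.001]
contact_force: [0.1, 0.7, 2.8]
opening: 0.0192
```

View pics/w7.png

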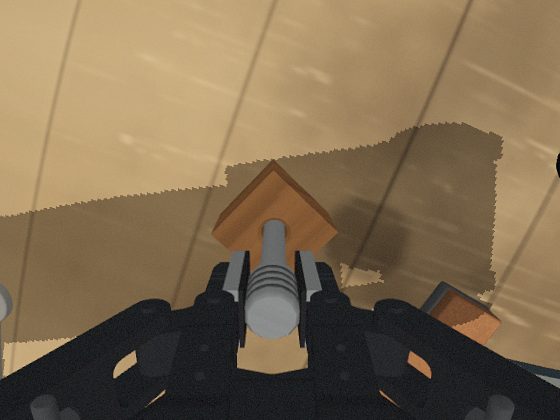

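```bash
python3 -m crank '[{"x":0,"y":0,"z":-0.4,"roll":0},{"x":0,"y":0,"z":-0.6,"roll":0},{"x":0,"y":0,"z":-0.7,"roll":0},{"x":0,"y":0,"z":-0.7,"roll":0},{"x":-0.7,"y":0,"z":0,"roll":0},{"x":-0.77,"y":-0.02,"z":0,"roll":0},{"x":-0.77,"y":-0.02,"z":0,"roll":0},{"x":-0.77,"y":-0.02,"z":0,"roll":0},{"x":-0.77,"y":0,"z":0,"roll":0},{"x":-0.77,"y":0,"z":0,"roll":0}]' 1 60 && python3 -m crank '[{"x":0,"y":0,"z":0,"roll":0},{"x":0,"y":0,"z":0,"roll":0},{"x":0,"y":0,"z":0,"roll":0}]'; python3 - <<'E'
from h import *
shot("wrist","w8",(180,150,380,350),4);shot("scene","s8",(180,150,330,290),5);shot("side","d8",(220,120,380,270),4)
o=ctrl.get_obs();print(o)
E
```

```text
t: 8.22
tool_pos: [0.5946, 0.0823, 0.2414]
tool_rot: [-1.793, -2.577, 0.002]
contact_force: [0.9, 0.8, -2.4]
opening: 0.0183
t: 8.6
tool_pos: [0.5944, 0.0848, 0.2424]
tool_rot: [-1.792, -2.579, 0.001]
contact_force: [0.2, -0.1, -2.0]
opening: 0.0185
{'t': 8.75, 'q': array([ 1.75406833e-02, -4.67421459e-03,  1.67035010e+00,  7.41715685e-05,
        1.47606230e+00, -3.38886868e-01]), 'dq': array([-0.00299113, -0.00096962, -0.00213515, -0.00297908,  0.00040233,
       -0.00085021]), 'effort': array([-8.35718913e-02, -3.80306661e+01, -3.82588041e+01, -6.09032882e-03,
        2.50666490e-04,  9.03329765e-04]), 'tool_pos': array([0.59466486, 0.08466314, 0.24284552]), 'tool_rot': array([-1.79237595e+00, -2.57991858e+00,  3.96177074e-05]), 'contact_force': array([-0.01194911,  0.63896278, -2.38982312]), 'wrist_torque': array([ 0.01155149, -0.02563448, -0.03659859]), 'opening': 0.018747188110195486}
```

View pics/w8.png

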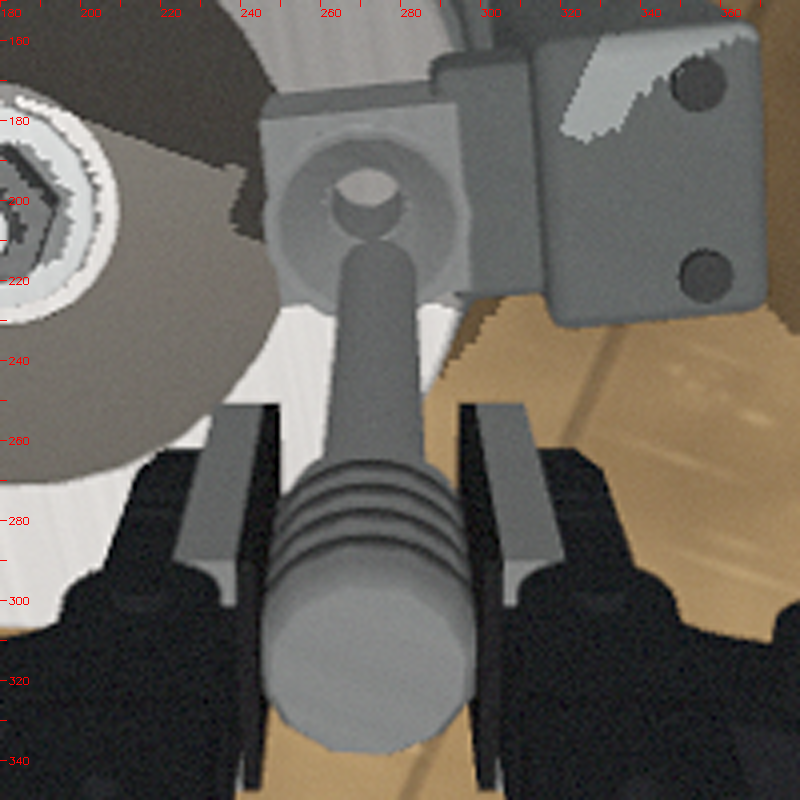

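View pics/s8.png

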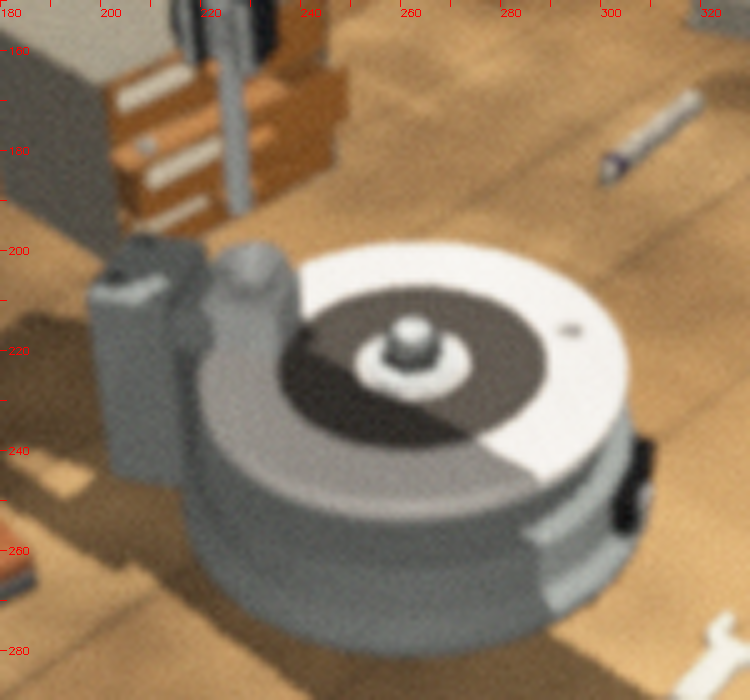

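View pics/d8.png

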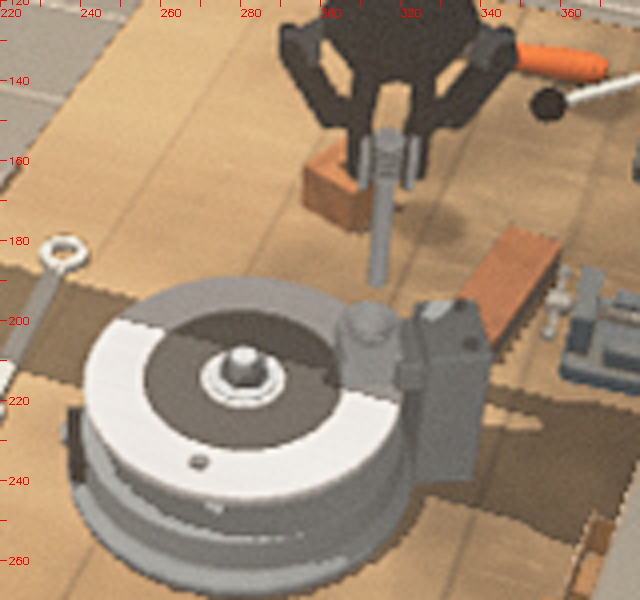

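```bash
python3 - <<'E'
from h import *
W=load("w8");o=ctrl.get_obs(); Rt=R.from_rotvec(o["tool_rot"]).as_matrix()
b=lambda x,y:(180+(x+.5)/4-.5,150+(y+.5)/4-.5); ib=lambda p:((np.array(p)-[180,150]+.5)*4-.5).round(1)
m=atz(W,b(367.5,222),.125); print("mouth",m, "tool off",Rt.T@(m-o["tool_pos"]))
t=np.linspace(0,6.283,200)
def circ(P,A,r): return P+r*(np.cos(t)[:,None]*[1,0,0]+np.sin(t)[:,None]*[0,1,0])
tz=.153
# fit pin: lateral offset + tilt (tool frame world) to grip top extents and shank end
def model(p):
    x,y,ax,ay,z=p; ax_=np.array([ax,ay,1.])
    e=[]
    top=ib(proj(W,circ(np.array([x,y,z+.112])+ax_*[.112,.112,0],0,.010)))
    bev=ib(proj(W,circ(np.array([x,y,z+.0035]),0,.006))); tip=ib(proj(W,circ(np.array([x,y,z]),0,.0025)))
    return top,bev,tip
def f(p):
    top,bev,tip=model([*p,tz])
    return [top[:,0].min()-263,top[:,0].max()-473,top[:,1].max()-752,(bev[:,0].min()+bev[:,0].max())/2-378,min(bev[:,1].min(),tip[:,1].min())-241]
r=least_squares(f,[.5945,.0847,0,0],diff_step=1e-3,x_scale=[.01,.01,.1,.1]);print(r.x.round(4),np.round(f(r.x),1))
print("tip-mouth in world",r.x[:2]-m[:2], "tool", Rt.T@np.r_[m[:2]-r.x[:2],0])
S,D=load("s8"),load("d8")
s=lambda x,y:(180+(x+.5)/5-.5,150+(y+.5)/5-.5); d=lambda x,y:(220+(x+.5)/4-.5,120+(y+.5)/4-.5)
for n,a,c,z in(("tip",s(238,212),d(378,285),.153),("mouth",s(250,268),d(370,323),.125)): 
    print(n,tri([(S,a),(D,c)]),atz(S,a,z),atz(D,c,z))
E
```

```text
mouth [0.59461185 0.08433249 0.125     ] tool off [-0.00030529 -0.00015177  0.1178455 ]
[0.5949 0.0844 0.     0.    ] [-9.  13.7  2.4 -8.5 -2. ]
tip-mouth in world [3.32155586e-04 6.39760335e-05] tool [ 5.59411246e-05 -3.33602840e-04  4.42002899e-08]
tip (array([0.59681323, 0.08437308, 0.15205124]), [np.float64(0.25153480846616344), np.float64(0.23660830762937607)]) [0.59501541 0.08522201 0.153     ] [0.59744155 0.08384247 0.153     ]
mouth (array([0.59420849, 0.08285254, 0.12126197]), [np.float64(0.3722770758194013), np.float64(0.34967835666627145)]) [0.58909427 0.08617198 0.125     ] [0.59574803 0.07959815 0.125     ]
```

```bash
python3 -m crank '[{"x":0,"y":0,"z":0.4,"roll":0},{"x":0,"y":0,"z":0.25,"roll":0},{"x":0,"y":0,"z":0,"roll":0}]' && python3 -m crank '[{"x":0,"y":0,"z":0.12,"roll":0},{"x":0,"y":0,"z":0.12,"roll":0},{"x":0,"y":0,"z":0,"roll":0}]'; python3 - <<'E'
from h import *
shot("wrist","w9",(180,150,380,350),3)
o=ctrl.get_obs();print(o["contact_force"],o["wrist_torque"],o["tool_pos"])
E
```

```text
t: 9.12
tool_pos: [0.5938, 0.084, 0.2019]
tool_rot: [-1.792, -2.577, 0.003]
contact_force: [-0.6, -0.5, -2.3]
opening: 0.0186
t: 9.5
tool_pos: [0.5949, 0.0838, 0.189]
tool_rot: [-1.794, -2.579, -0.0]
contact_force: [-0.1, -0.3, -2.0]
opening: 0.0187
[-0.16488185  1.38988995 -3.02585195] [-0.0088647   0.00888398  0.00513931] [0.59505814 0.08376529 0.1891841 ]
```

View pics/w9.png

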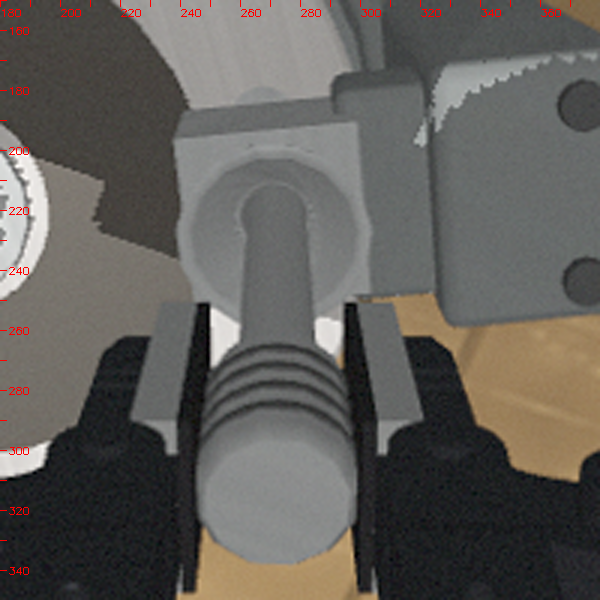

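```bash
python3 -m crank '[{"x":0,"y":0,"z":0.13,"roll":0},{"x":0,"y":0,"z":0,"roll":0},{"x":0,"y":0,"z":0,"roll":0}]' && python3 -m crank '[{"x":0,"y":0,"z":0,"roll":0},{"x":0,"y":0,"z":0,"roll":0},{"x":0,"y":0,"z":0,"roll":0},{"x":0,"y":0,"z":0,"roll":0},{"x":0,"y":0,"z":0,"roll":0},{"x":0,"y":0,"z":0,"roll":0}]' 0; python3 - <<'E'
from h import *
shot("wrist","w10",(130,100,430,400),2);shot("side","d10",(220,100,380,270),4)
o=ctrl.get_obs();print(o["contact_force"],o["tool_pos"])
E
```

```text
t: 9.93
tool_pos: [0.5951, 0.0838, 0.1816]
tool_rot: [1.794, 2.579, 0.0]
contact_force: [-0.7, -0.0, -2.1]
opening: 0.0183
t: 10.68
tool_pos: [0.595, 0.0837, 0.1817]
tool_rot: [-1.794, -2.579, -0.0]
contact_force: [0.0, 0.1, -0.1]
opening: 0.0851
[-0.05181962 -0.83426224  0.26890774] [0.5949591  0.08372092 0.18166998]
```

View pics/w10.png

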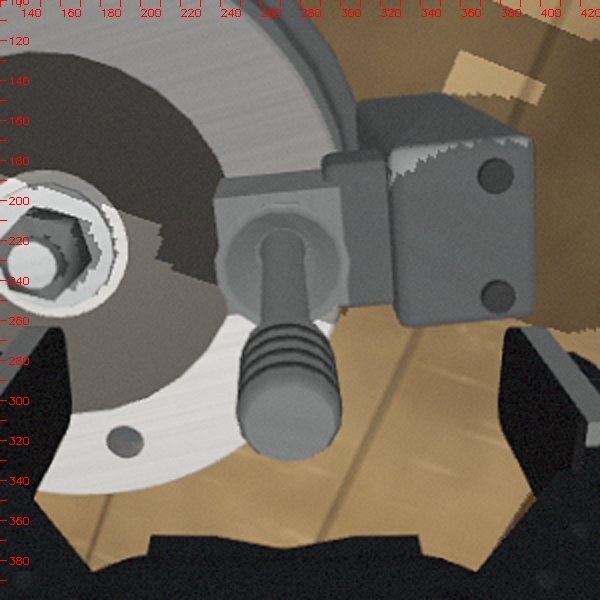

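View pics/d10.png

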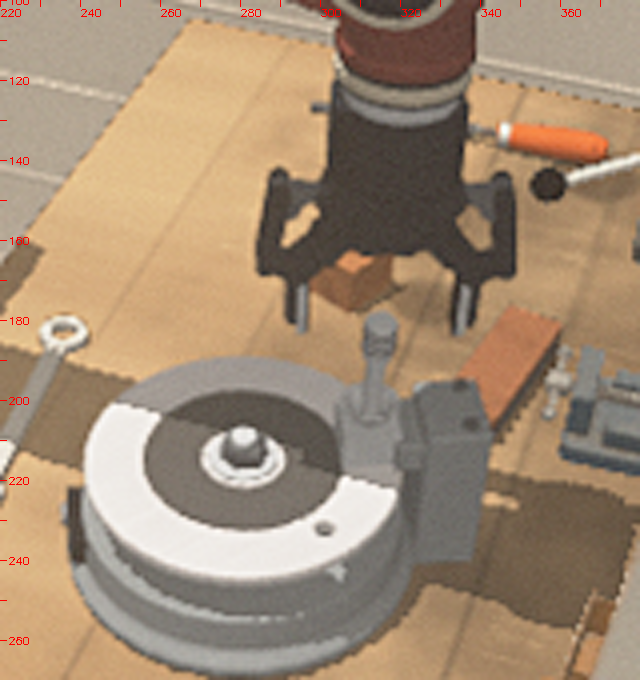

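The pin rides upright in the guide, let go (top at (380,180) in the side view), and the hole at (324,231) keeps turning. Next I'll lift off, shut the fingers and go over the ring on the side opposite the guide.

```bash
python3 -m crank '[{"x":0,"y":0,"z":-0.5,"roll":0},{"x":0,"y":0,"z":-0.7,"roll":0},{"x":-0.07,"y":-0.68,"z":0,"roll":0},{"x":-0.07,"y":-0.68,"z":0,"roll":0},{"x":-0.07,"y":-0.69,"z":0,"roll":0}]' && python3 -m crank '[{"x":0,"y":0,"z":0.8,"roll":0},{"x":0,"y":0,"z":0.8,"roll":0},{"x":0,"y":0,"z":0.6,"roll":0},{"x":0,"y":0,"z":0,"roll":0},{"x":0,"y":0,"z":0,"roll":0}]' 1 20; python3 - <<'E'
from h import *
shot("wrist","w11");shot("side","d11",(220,100,380,270),4)
o=ctrl.get_obs();print(o["contact_force"],o["tool_pos"],o["opening"])
E
```

```text
t: 11.4
tool_pos: [0.483, 0.0287, 0.2538]
tool_rot: [1.794, 2.579, 0.0]
contact_force: [-0.3, -0.7, 0.3]
opening: 0.0853
t: 12.02
tool_pos: [0.4851, 0.0291, 0.1234]
tool_rot: [1.793, 2.577, 0.002]
contact_force: [-0.1, 0.4, 1.2]
opening: -0.0003
[-0.52603427 -0.16645102  0.25919909] [0.48570526 0.02902633 0.12424898] -9.027083318141357e-05
```

View pics/w11.png

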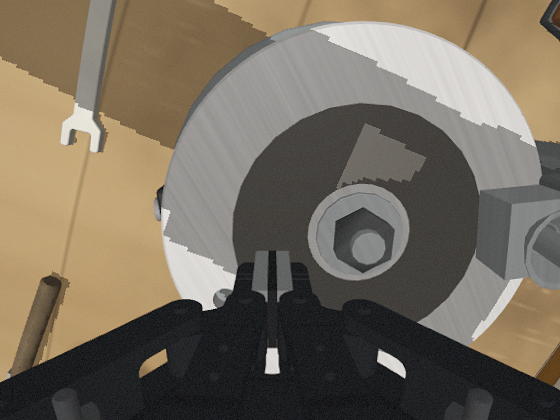

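View pics/d11.png

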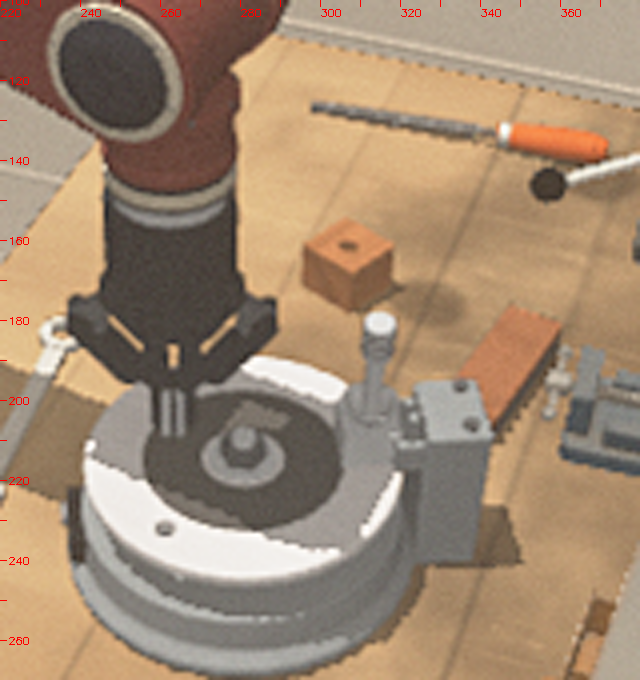

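```bash
cat > st.py <<'E'
from h import *
import sys
# several obs through camera calls; hole angle from side image
F=[];Z=[]
for i in range(int(sys.argv[1]) if len(sys.argv)>1 else 2):
    d=ctrl.get_image("side");o=ctrl.get_obs();F.append(o["contact_force"]);Z.append(o["tool_pos"])
    cv2.imwrite(f"pics/st{i}.png",d["img"][:,:,::-1])
print("t",o["t"],"F",np.mean(F,0).round(2),"std",np.std(F,0).round(2),"pos",np.mean(Z,0).round(4))
E
python3 -m crank '[{"x":0,"y":0,"z":0.3,"roll":0},{"x":0,"y":0,"z":0.14,"roll":0},{"x":0,"y":0,"z":0,"roll":0},{"x":0,"y":0,"z":0,"roll":0}]' && python3 st.py 4; python3 -m crank '[{"x":0,"y":0,"z":0.02,"roll":0},{"x":0,"y":0,"z":0.02,"roll":0},{"x":0,"y":0,"z":0,"roll":0}]' && python3 st.py 4
```

```text
t: 12.62
tool_pos: [0.484, 0.0292, 0.0952]
tool_rot: [-1.794, -2.578, 0.0]
contact_force: [-0.3, -0.1, 0.2]
opening: 0.0001
t 12.825 F [0.12 0.11 0.34] std [0.46 0.49 0.22] pos [0.4842 0.0292 0.0956]
t: 13.2
tool_pos: [0.4843, 0.029, 0.0931]
tool_rot: [1.794, 2.578, 0.0]
contact_force: [0.5, 0.2, -0.5]
opening: -0.0003
t 13.4 F [ 0.2  -0.25  0.52] std [0.25 0.55 0.41] pos [0.4842 0.0291 0.0931]
```

```bash
python3 -m crank '[{"x":0,"y":0,"z":0.01,"roll":0},{"x":0,"y":0,"z":0,"roll":0}]' >/dev/null&& python3 st.py 4; python3 -m crank '[{"x":0,"y":0,"z":0.01,"roll":0},{"x":0,"y":0,"z":0,"roll":0}]'>/dev/null && python3 st.py 4
```

```text
t 13.85 F [ 0.8  -1.92  2.29] std [0.3  0.9  0.39] pos [0.4844 0.029  0.0926]
t 14.3 F [ 0.99 -2.38  4.63] std [0.27 0.67 0.54] pos [0.4844 0.029  0.0921]
```

```bash
cat > st.py <<'E'
from h import *
import sys
D=load("d1"); th=np.arange(0,360,1.0); t=np.radians(th)
def prof(im):
    g=cv2.cvtColor(im,cv2.COLOR_BGR2GRAY).astype(np.float32); out=0
    for r in (.075,.078,.081):
        P=proj(D,np.c_[.5281+r*np.cos(t),.0433+r*np.sin(t),0*t+.0847]).astype(np.float32)
        out=out+cv2.remap(g,P[None,:,0],P[None,:,1],cv2.INTER_LINEAR)[0]
    return out/3
def main(n):
    F=[];Z=[];T=[];A=[]
    bg=np.load("bg.npy")
    for i in range(n):
        o0=ctrl.get_obs()["t"];d=ctrl.get_image("side");o=ctrl.get_obs();F.append(o["contact_force"]);Z.append(o["tool_pos"]);T.append(o0)
        im=d["img"][:,:,::-1].copy();cv2.imwrite(f"pics/st{i}.png",im);p=cv2.blur((bg-prof(im))[None],(7,1))[0];k=p.argmax();A.append((int(th[k]),int(p[k])))
    F=np.mean(F,0)
    print("t",round(o["t"],2),"F",F.round(2),"tan",round(float(np.hypot(*F[:2])),2),"pos",np.mean(Z,0).round(4),"hole(deg,contrast; guide 26)",A,"dt",np.diff(T).round(3))
if __name__=="__main__": main(int(sys.argv[1]))
E
python3 - <<'E'
from st import *
P=np.array([prof(cv2.imread(f"pics/st{i}.png")) for i in range(4)])
np.save("bg.npy",P.max(0))
for p in P: q=cv2.blur((P.max(0)-p)[None],(7,1))[0];print(q.argmax(),q.max())
E
python3 st.py 3
```

```text
82 80.19536
97 63.947727
63 6.874444
303 7.610539
t 14.45 F [ 1.69 -3.04  4.97] tan 3.48 pos [0.4844 0.029  0.092 ] hole(deg,contrast; guide 26) [(10, 7), (304, 10), (304, 9)] dt [0.05 0.05]
```

```bash
python3 -m crank '[{"x":0,"y":0,"z":0.008,"roll":0},{"x":0,"y":0,"z":0,"roll":0}]' >/dev/null&& python3 st.py 6; python3 -m crank '[{"x":0,"y":0,"z":0.004,"roll":0},{"x":0,"y":0,"z":0,"roll":0}]'>/dev/null && python3 st.py 6
```

```text
t 15.0 F [ 1.68 -3.83  5.96] tan 4.18 pos [0.4846 0.0289 0.0918] hole(deg,contrast; guide 26) [(244, 89), (256, 88), (268, 89), (281, 89), (292, 81), (304, 74)] dt [0.05 0.05 0.05 0.05 0.05]
t 15.55 F [ 0.12 -0.73  7.06] tan 0.74 pos [0.4845 0.0293 0.0917] hole(deg,contrast; guide 26) [(99, 21), (99, 21), (100, 15), (305, 10), (305, 10), (305, 10)] dt [0.05 0.05 0.05 0.05 0.05]
```

```bash
python3 - <<'E'
from h import *
crop("pics/st5.png","pics/v12.png",(220,100,380,270),4)
shot("scene","s12",(180,150,330,290),5)
E
```

```text
(no output)
```

View pics/v12.png

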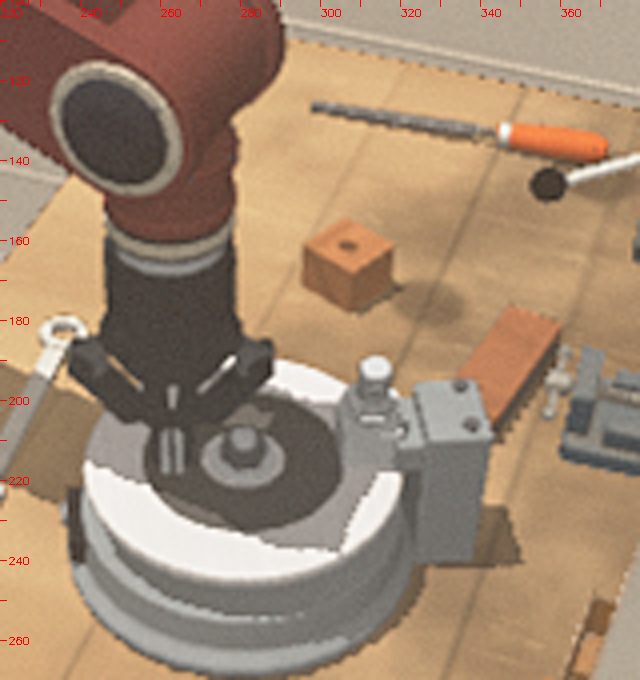

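View pics/s12.png

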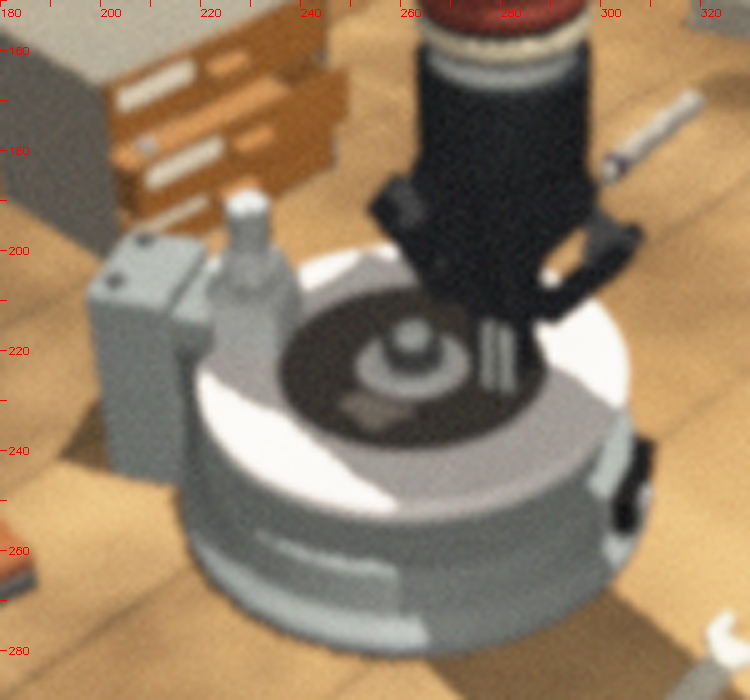

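```bash
python3 - <<'E'
from h import *
S,D=load("s12"),load("d1")
m=np.array([.5946,.0843])
for n,c,mo,top in(("side",D,(373/4+220,321/4+120),(374.5/4+220,365/4+100)),("scene",S,(250/5+180,268/5+150),(247/5+180,202/5+150))):
    print(n,"obs shift",np.subtract(top,mo).round(1))
    for z in(.157,.160,.165,.172,.194): print(z,(proj(c,[[*m,z]])-proj(c,[[*m,.125]]))[0].round(1))
o=ctrl.get_obs();print(o["contact_force"],o["t"])
E
python3 st.py 4
```

```text
side obs shift [ 0.4 -9. ]
0.157 [ 0.9 -9.8]
0.16 [  1.  -10.8]
0.165 [  1.2 -12.4]
0.172 [  1.4 -14.6]
0.194 [  2.1 -21.8]
scene obs shift [ -0.6 -13.2]
0.157 [ -1.1 -11.5]
0.16 [ -1.2 -12.6]
0.165 [ -1.3 -14.5]
0.172 [ -1.6 -17.1]
0.194 [ -2.4 -25.4]
[ 0.75275453 -0.40907364  6.13720833] 15.6
t 15.8 F [ 0.44 -1.24  7.49] tan 1.32 pos [0.4844 0.0295 0.0917] hole(deg,contrast; guide 26) [(305, 10), (305, 10), (305, 10), (305, 10)] dt [0.05 0.05 0.05]
```

Both views put the pin's top at about z = 0.157, so it is fully down, and the wheel is still at about 7 N of fingertip force. I'll lift off and check.

```bash
python3 -m crank '[{"x":0,"y":0,"z":-0.1,"roll":0},{"x":0,"y":0,"z":-0.5,"roll":0},{"x":0,"y":0,"z":-0.8,"roll":0},{"x":0,"y":0,"z":-0.8,"roll":0},{"x":0,"y":-0.6,"z":0,"roll":0},{"x":0,"y":-0.6,"z":0,"roll":0},{"x":0,"y":0,"z":0,"roll":0},{"x":0,"y":0,"z":0,"roll":0},{"x":0,"y":0,"z":0,"roll":0}]'; python3 - <<'E'
from h import *
shot("side","d13",(220,100,380,270),4);shot("scene","s13",(180,150,330,290),5);shot("wrist","w13")
ctrl.get_image("side");shot("side","d14",(220,100,380,270),4)
a=cv2.imread("pics/d13_full.png")[150:280,220:350].astype(int);b=cv2.imread("pics/d14_full.png")[150:280,220:350].astype(int);print("diff",abs(a-b).mean(),abs(a-b).max())
E
```

```text
t: 16.92
tool_pos: [0.4168, 0.0045, 0.2226]
tool_rot: [-1.793, -2.578, 0.0]
contact_force: [-0.3, 0.3, 0.8]
opening: 0.0
diff 2.3647534516765285 79
```

View pics/d14.png

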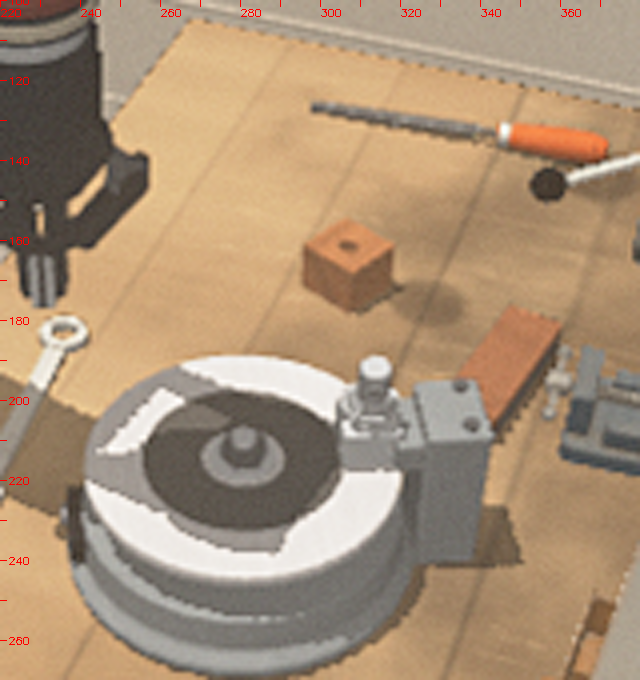

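View pics/s13.png

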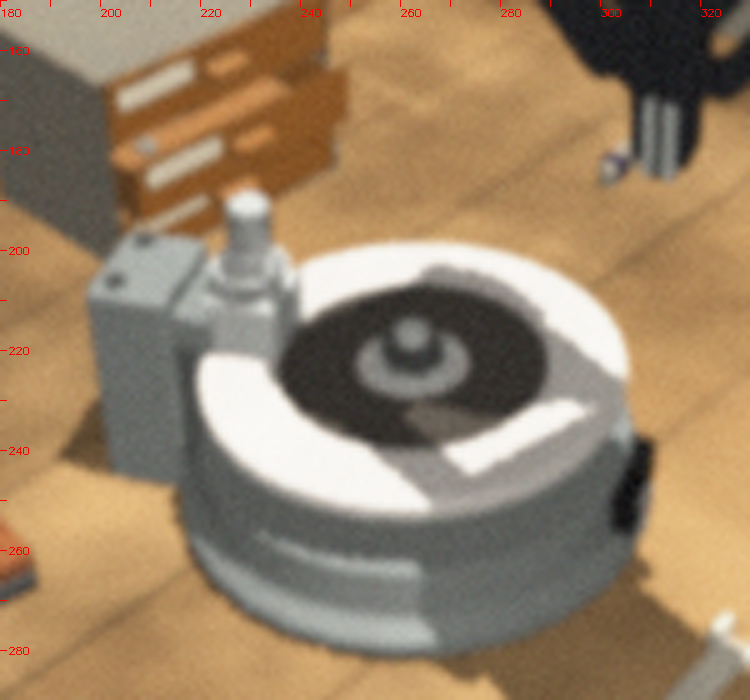

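View pics/w13.png

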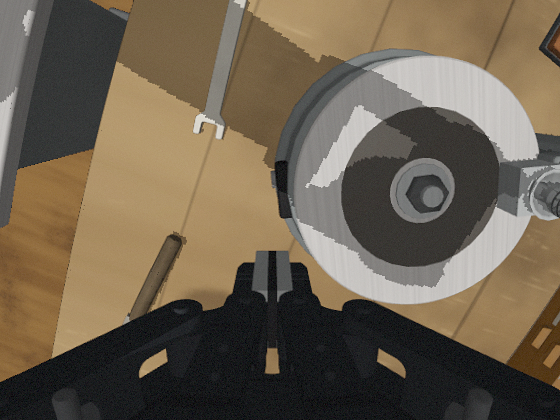

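The hole is nowhere to be seen on the wheel and nothing is moving. My side-view height for the pin is uncertain by about 3 mm, so I'll take two closer wrist views to measure how deep it sits.

```bash
python3 -m crank '[{"x":0.06,"y":0.81,"z":0,"roll":0},{"x":0.06,"y":0.81,"z":0,"roll":0},{"x":0.06,"y":0.81,"z":0,"roll":0},{"x":0.05,"y":0.81,"z":0,"roll":0},{"x":0,"y":0,"z":0,"roll":0},{"x":0,"y":0,"z":0,"roll":0},{"x":0,"y":0,"z":0,"roll":0}]'
python3 -c "
from h import *
shot('wrist','a1')"
python3 -m crank '[{"x":-1,"y":0,"z":0,"roll":0},{"x":-1,"y":0,"z":0,"roll":0},{"x":0,"y":0,"z":0,"roll":0},{"x":0,"y":0,"z":0,"roll":0},{"x":0,"y":0,"z":0,"roll":0}]'
python3 -c "
from h import *
shot('wrist','a2')"
```

```text
t: 18.05
tool_pos: [0.5933, 0.0843, 0.2233]
tool_rot: [1.795, 2.578, 0.0]
contact_force: [0.2, 0.3, -0.3]
opening: -0.0003
t: 18.73
tool_pos: [0.6352, -0.0268, 0.2232]
tool_rot: [1.793, 2.58, 0.0]
contact_force: [-0.2, -0.8, 0.7]
opening: 0.0002
```

View pics/a1.png

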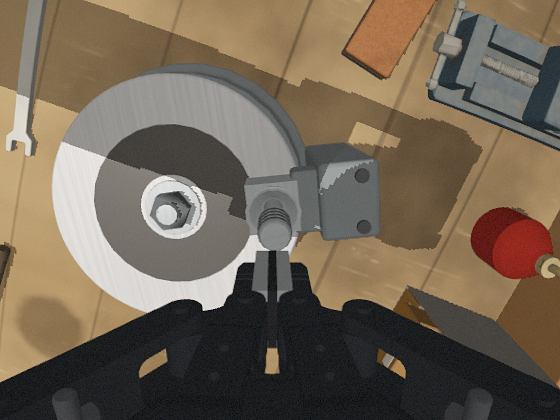

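View pics/a2.png

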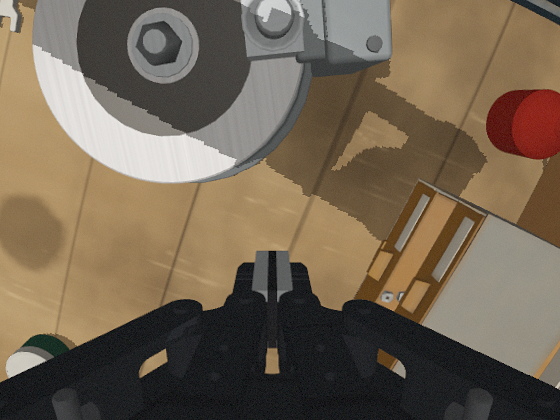

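```bash
python3 - <<'E'
from h import *
crop("pics/a1_full.png","pics/a1c.png",(235,165,325,265),6)
crop("pics/a2_full.png","pics/a2c.png",(235,0,325,70),7)
E
```

```text
(no output)
```

View pics/a1c.png

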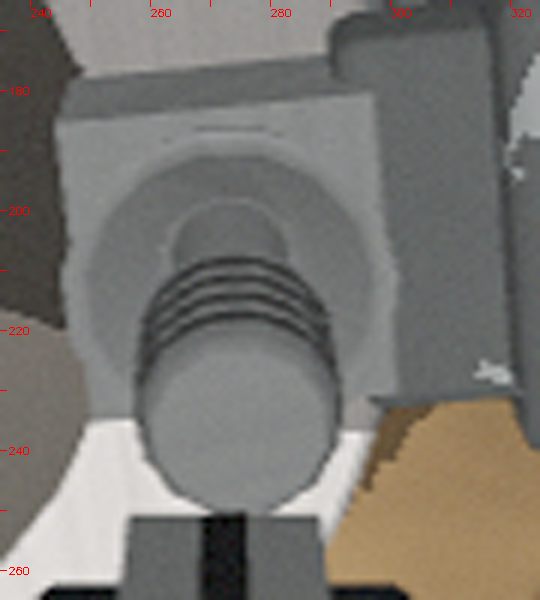

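View pics/a2c.png

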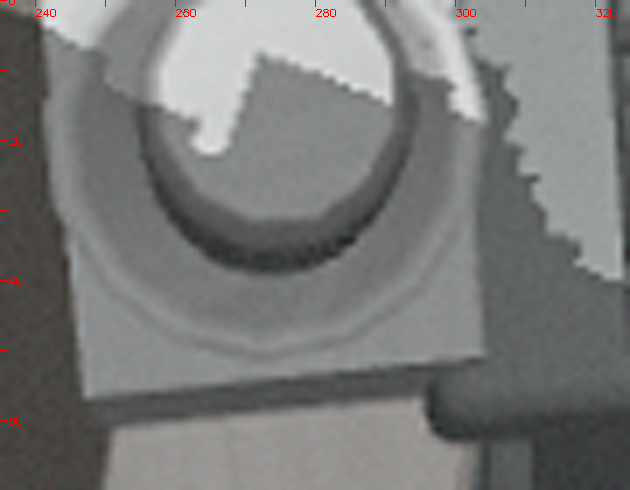

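```bash
python3 - <<'E'
from h import *
A,B=load("a1"),load("a2")
a=lambda x,y:np.array((235+(x+.5)/6-.5,165+(y+.5)/6-.5)); b=lambda x,y:np.array((235+(x+.5)/7-.5,(y+.5)/7-.5))
t=np.linspace(0,6.283,361)
def C(c,p,r): return proj(c,np.c_[p[0]+r*np.cos(t),p[1]+r*np.sin(t),0*t+p[2]])
def f(p,r):
    P,Q=C(A,p,r),C(B,p,r)
    return [P[:,0].min()-a(146,0)[0],P[:,0].max()-a(336,0)[0],P[:,1].max()-a(0,514)[1],Q[:,0].min()-b(160,0)[0],Q[:,0].max()-b(394,0)[0],Q[:,1].max()-b(0,222)[1]]
for r in(.0095,.010): 
    s=least_squares(f,[.595,.084,.157],args=(r,),x_scale=.01);print("top",r,s.x.round(4),np.round(s.fun,2))
# mouth outer rim: A x 83..398 ; top y 135 ; B x 70..490,bottom y 356
def g(p):
    P,Q=C(A,p,p[3]),C(B,p,p[3])
    return [P[:,1].min()-a(0,152)[1],P[:,0].min()-a(88,0)[0],P[:,0].max()-a(376,0)[0],Q[:,0].min()-b(72,0)[0],Q[:,0].max()-b(488,0)[0],Q[:,1].max()-b(0,352)[1]]
s=least_squares(g,[.595,.084,.125,.015],x_scale=.01);print("mouth",s.x.round(4),np.round(s.fun,2))
print(tri([(A,a(241,428)),(B,b(277.5,105))]))
E
```

```text
top 0.0095 [0.5966 0.0812 0.1568] [-0.71  0.52 -0.51 -2.02  2.19  0.44]
top 0.01 [0.5964 0.0816 0.1562] [-1.53  1.34 -0.87 -2.95  3.12  0.75]
mouth [0.5957 0.0836 0.1261 0.0167] [ 0.05 -0.47  2.32  0.38 -2.03 -0.03]
(array([0.59698789, 0.08021367, 0.15638186]), [np.float64(0.05226103785375342), np.float64(0.0598280441220032)])
```

The pin's top triangulates to z = 0.1565 against 0.157 expected when fully down. It is seated and the wheel is standing, so I'm handing in.

```bash
python3 - <<'E'
from h import *
print(ctrl.get_obs()["contact_force"],ctrl.get_obs()["t"]); print(ctrl.finish_job())
E
```

```text
[ 0.39356389 -0.21793555 -0.16437866] 18.775
the job is handed in; nothing more can be done
None
```

The lock pin is fully down through the wheel and the wheel is standing locked. I handed the job in at about 18.8 s of the 64 s allowed; no verdict is reported.

**What I did:** The pin was leaning about 8 mm in its holder. I rolled the jaws 90° so they straightened it as they closed, then lowered it into the guide's bore and let go. It rode on the turning wheel. I then pressed the shut fingertips on the abrasive ring opposite the guide, up to about 7 N measured against the 20 N limit. The wheel slowed to about 4 rad/s. The pin then dropped in on the next small press, so I kept the fingers on the stopped wheel before lifting off.

**Last checks:**
- **Pin depth:** two wrist views put the pin's top at z ≈ 0.1565 m, against 0.157 m for fully down.
- **Wheel:** the hole was no longer visible and nothing seemed to move in the pictures. The frame difference I took was not a clean test, because shadows and noise showed in it.
- **Contact:** force on the arm was about zero at hand-in.
- **Bystanders:** I saw the stone and the tool bit lying as before. I never went near them or the tin, but I did not measure their positions.

**What disagreed or is uncertain:**
- The scene and side cameras differ by 5–10 mm in absolute position, so I relied on the wrist camera.
- The side view alone first gave a slightly shallower depth, which the wrist views settled.
- I did not see a creep under 1.5 rad/s before the pin fell. I take that step as met because the fingers stayed pressed on the standing wheel for well over 0.1 s.

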